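# Set a battery charger's slotted mode switch with the flat screwdriver

### The job

Take the orange flat screwdriver out of the rack and, with its blade, turn the slotted mode switch of the charger that holds the battery pack a quarter turn clockwise, all the way to its stop, so that its red dot points to the green mark. Then hang the screwdriver back upright in the rack place it came from and let go. Never touch the chargers with the gripper's fingers, and leave the other switch, the pack and everything else where it is.

Things in the scene. Friction and masses are not known exactly. Their poses are not given: they have to be found in the camera images.
- charger_full: Blue charger fixed to the table, 150 x 160 x 55 mm high; origin at the centre of its underside; z up. Switch axis 35 mm from the centre on its -x side; on its +x side (centre 45 mm out) a cradle for one pack, 55 x 150 mm with 8 mm rims. Its cradle holds the pack.
- charger_empty: Blue charger fixed to the table, 150 x 160 x 55 mm high; origin at the centre of its underside; z up. Switch axis 35 mm from the centre on its -x side; on its +x side (centre 45 mm out) a cradle for one pack, 55 x 150 mm with 8 mm rims. Its cradle is empty.
- switch_full_slot (a point): SWITCH TO TURN, on the charger that holds the pack. white rotor 43 mm across, one straight slot through its middle: 18 mm long (ends closed), 6 mm wide (bevelled to 10 mm at the top), 8 mm deep. Point on the turning axis at the rotor's top face, 67 mm above the table (slot floor 59 mm). Turns with the rotor: y along the slot towards its red dot, z up.
- switch_full (a joint): Angle of the switch to turn. Vertical axis, hard stops at both ends: 0 = red dot at the small white dot (charger's +y side); 1.571 = a quarter turn CLOCKWISE seen from above, red dot at the green mark (charger's +x, the cradle side). Friction 0.05 N m, no spring: stays where left. Starts near 0.
- switch_empty (a joint): Angle of the like switch on the empty charger; starts anywhere, to be left alone. 0 to 1.571 rad, as the other.
- switch_empty_dot (a point): Red dot on the empty charger's switch rotor, 15 mm from its axis, on the top face, 67 mm above the table.
- pack: Black and orange battery pack, 46 x 138 x 26 mm, loose, lying in the cradle of charger_full; origin at the centre of its underside.
- rack: Fixed aluminium tool rack, 200 mm along its y. Level plate, top 115 mm above the table, with two fork slots 20 mm wide, open to its -x side. Hanging places at rack x = 0, y = +45 and -45 mm; each slot ends 12 mm behind its place (+x) and runs 30 mm forward to the open edge. Origin at the table, midway between the places.
- flat_driver: Flat screwdriver, 0.09 kg, hanging upright, blade down, in one rack fork (either). Origin at the blade tip's centre, z up the shank. Blade 2.5 mm thick (x), 14 mm wide (y), 18 mm long; shank 8 mm diameter; black collar 36 mm diameter, z = 95 to 100 mm, rests on the rack plate (tip then 20 mm above the table). Lifted until the tip is over 115 mm it clears the rack.
- flat_driver_grip (a point): Middle of the screwdriver's orange paddle handle, 125 mm above the blade tip on the shank's line; axes as the screwdriver's. Flat faces, 14 mm thick (x) x 36 mm wide (y), from 100 to 150 mm above the tip. Handle and blade are wide in the same direction.
- hex_driver: Other driver in the other fork: black ROUND handle 24 mm diameter, same heights, its top 170 mm above the table; not needed, to be left. Origin at its tip.
- tape: Bystander: roll of black tape lying flat, 60 mm across, 22 mm high; to be left in place.
- oil: Bystander: small white bottle with red cap, 28 mm across, 60 mm high; to be left in place.
- spray: Bystander: blue and yellow spray can with red cap, 52 mm across, 162 mm high; to be left in place.
- wheel: Bystander: model-car wheel lying flat, black tyre and yellow rim, 64 mm across, 26 mm high; to be left in place.
- wheel2: Bystander: second such wheel, the same size; to be left in place.
- spanner: Bystander: small steel spanner lying flat, 120 mm long; to be left in place.
Things that resemble listed ones, but are neither listed nor needed, are in the scene too. Leave any turquoise or white look-alike of the flat_driver alone.

How it is judged (in metres and radians):
On the way, in this order (a step that is already met when the one before it is completed fails the run):
1. the flat screwdriver has been lifted out of the rack (height (world z) of flat_driver above 0.06 m), for 0.1 s.
2. with the blade in the slot, the switch of the charger with the pack has been turned to its clockwise stop (value of joint switch_full above 1.43 rad and horizontal distance between flat_driver and switch_full_slot below 0.008 m and z of flat_driver in the frame of switch_full_slot below -0.001 m), for 0.1 s.
At the end, for the whole second after the job is handed in: Pack charger's switch within 0.14 rad of its clockwise stop; flat screwdriver at rest in its rack place, within 25 mm of its start and 0.12 rad of upright; moved less than: other switch's red dot 5 mm, pack 12 mm, hex driver 20 mm, other loose things 30 mm (value of joint switch_full above 1.43 rad and distance of flat_driver from where it was at the start of the episode below 0.025 m and angle between flat_driver's own z axis and vertical below 0.12 rad and linear speed of flat_driver below 0.02 m/s and distance of switch_empty_dot from where it was at the start of the episode below 0.005 m and distance of each of tape, oil, spray, wheel, wheel2, spanner from where it was at the start of the episode below 0.03 m and distance of hex_driver from where it was at the start of the episode below 0.02 m and distance of pack from where it was at the start of the episode below 0.012 m); the robot touches nothing.
It fails at once if the gripper's fingers touch a charger or its switch (contact force between the fingers and charger_full above 1 N or contact force between the fingers and charger_empty above 1 N).
It fails at once if the other charger's switch is turned (distance of switch_empty_dot from where it was at the start of the episode above 0.005 m).
It fails at once if the pack, the hex driver or a bystander is shifted (distance of any of tape, oil, spray, wheel, wheel2, spanner from where it was at the start of the episode above 0.03 m or distance of hex_driver from where it was at the start of the episode above 0.02 m or distance of pack from where it was at the start of the episode above 0.012 m).
It also fails if it takes over 64 s, if anything falls off the work surface, if the arm or the gripper's body presses on something with over 40 N, if the wrist force passes 120 N, or if a joint passes its speed limit or range.

### The arm

A 7-joint arm with a two-finger parallel gripper is mounted at the origin on the work surface. World frame = base frame: x ahead of the robot, y to its left, z up, the work surface at z = 0. Lengths are in mm, angles in rad, forces in N, time in s.
With the tool pointing down it reaches from about 400 to 850 mm from the base axis. Payload 4.5 kg.
Tool frame: the origin (TCP) lies midway between the tips of the shut fingers; the grasp point (between the pads) lies 19 mm behind it; z points along the fingers, y is the line along which they close (so a half turn about z gives the same grasp; the last joint's range is limited). The gripper opens to 85 mm and grips with 20 to 120 N. Pads are 22 mm wide; open, the fingers measure 114 mm over their backs; the gripper's body (76 mm by 85 mm) begins 54 mm behind the grasp point. The pads swing forward as they close: fully open they stand 13 mm farther back than shut.
Start: joints at [-1.104, 0.689, -0.195, 1.565, 0.157, 0.902, -0.215], TCP at [262.118, 567.405, 231.317] pointing down, gripper open.
Joint ranges: [-3.01, 3.01], [-0.46, 2.08], [-1.47, 1.51], [0.13, 2.56], [-1, 4.14], [0.04, 2.09], [-2.66, 2.66]. Speed limits (rad/s): [2.57, 2.57, 3.14, 3.14, 3.14, 3.14, 3.14].

### API

Orientations are given as [roll, pitch, yaw] about the fixed x, y, z axes, in that order (R = Rz(yaw) Ry(pitch) Rx(roll)).
In Python, from rig import reach, movel, goto_joints, open_jaws, gripper_close, pause, inverse_kinematics, state, snapshot, PlanningError, close_job, find_in, spot_point gives the robot as it stands. Calls block until the motion is done:
- reach(position, orientation): joint-space move of the TCP to a pose.
- movel(position, feed=150, frame=None): straight line of the TCP; frame=None keeps the orientation; feed is the mean speed in mm/s.
- goto_joints(angles): joint-space move.
- open_jaws() and gripper_close(): open the fingers fully, or close them until they stop; the grip force is fixed at half the most.
- pause(seconds).
- inverse_kinematics(position, orientation): joint angles nearest the present ones, or None.
- state(): the state.
- snapshot(name): name is "scene" or "top" or "wrist"; returns a dict with "color" (400x640x3 uint8, blue, green, red), "range_z" (400x640 float32, mm along the optical axis (not along the pixel's ray), 0 where there is no reading), "fx", "fy", "cx", "cy" (pixels), "world_to_cam" (4x4, takes a point from world to camera coordinates); the wrist camera has in their place "T_tool_cam" (4x4, takes a point from camera to tool coordinates, whose origin is the TCP and whose axes are the flange's). Camera axes: x right, y down, z forward; pixel columns grow to the right and rows downward; lengths in mm; the calibration is good to about 2 mm. A picture is of the moment at which its call begins: read the wrist's pose just before it.
A pose or a line that the arm cannot do raises PlanningError and nothing moves.
- close_job(): hands the job in; it is judged then, once.
Trained networks look in a picture, given as the dict that the camera call returned (one of the last four; its "shot" number tells which), for a name from the list of things; names that differ only in an ending like _2 or _b are one class to them, and where a whole thing is asked for, a point or a joint stands for the part that bears it (a point fixed in the world has none). Each returns a list of dicts, best first, with "p" (0 to 1); they miss things now and then, are a little off and sometimes report something else, mostly with a low value. They report only what shows in the picture. A call takes as long as a camera call. They do not tell look-alikes from the thing itself.
- find_in(picture, label): "position" ([row, column] in pixels, amid what is visible of it).
- spot_point(picture, label): "position" ([row, column] in pixels: a listed point, or the origin of a listed thing).
The state is a dict: "time_s": time; "q": joint angles; "qd": joint speeds; "joint_efforts": joint torques, N m; "position": TCP position; "ee_rot": TCP orientation; "force": force on the tool from outside, world axes, zero at the start; "moment": the same for the moment, N m; "grip_width": opening from 0.0 (shut) to 1.0 (fully open); "grasp_force": force on a finger pad.
Only numpy, scipy, OpenCV 4.12 (cv2) and the standard library are available. Lean on these libraries where they do the work, as an engineer would, in place of code of your own. Each camera call takes 0.05 s, during which the arm holds its last target. There are 200 camera calls.

## Working session

There is one attempt and no reset: what is moved stays moved. The work goes in short steps, each a Python script; the robot and the scene stay as the last script left them, time stands still between calls to the robot, and variables do not carry over. Pictures are saved under pics/ and viewed, at most 10 in all, crops included, and the job is handed in when it is done.

```bash
mkdir -p pics
cat > h.py <<'E'
import numpy as np, cv2
from rig import *
def w2c(p): return p["world_to_cam"]
def wristT(st):
    from scipy.spatial.transform import Rotation as R
    T=np.eye(4); T[:3,:3]=R.from_euler('xyz',st["ee_rot"]).as_matrix(); T[:3,3]=st["position"]; return T
def c2w(p,st=None):
    return np.linalg.inv(p["world_to_cam"]) if "world_to_cam" in p else wristT(st)@p["T_tool_cam"]
def px(p,rc,z=None,st=None):
    """pixel -> world; at world height z, or by depth"""
    M=c2w(p,st); r,c=rc
    d=np.array([(c-p["cx"])/p["fx"],(r-p["cy"])/p["fy"],1.])
    if z is None:
        r0,c0=int(round(r)),int(round(c)); w=p["range_z"][max(r0-1,0):r0+2,max(c0-1,0):c0+2]; w=w[w>0]
        s=np.median(w) if len(w) else np.nan
    else: s=(z-M[2,3])/(M[:3,:3]@d)[2]
    return M[:3,:3]@(d*s)+M[:3,3]
def proj(p,P,st=None):
    q=np.linalg.inv(c2w(p,st))@np.r_[P,1]; return [p["fy"]*q[1]/q[2]+p["cy"],p["fx"]*q[0]/q[2]+p["cx"]]
E
python3 - <<'E'
from h import *
np.set_printoptions(precision=1,suppress=True)
print(state())
for n in ("scene","top"):
    p=snapshot(n); cv2.imwrite(f"pics/{n}.png",p["color"]); print(n,p["fx"],c2w(p)[:3,3])
    for l in ("flat_driver","hex_driver","charger_full","charger_empty","rack","pack","spray","oil"):
        for d in find_in(p,l)[:3]:
            print(l,round(d["p"],2),np.array(d["position"]),px(p,d["position"]))
    for l in ("flat_driver_grip","switch_full_slot","switch_empty_dot","rack"):
        for d in spot_point(p,l)[:3]:
            print("spot",l,round(d["p"],2),np.array(d["position"]),px(p,d["position"]))
E
```

```text
{'time_s': 0.0, 'q': array([-1.1,  0.7, -0.2,  1.6,  0.2,  0.9, -0.2]), 'qd': array([ 0., -0.,  0.,  0., -0.,  0.,  0.]), 'joint_efforts': array([ -0. , -54. ,  -1.3, -15.9,   0. ,   0. ,  -0. ]), 'position': array([261.9, 566.7, 230.5]), 'ee_rot': array([-3.1,  0. ,  2.7]), 'force': array([ 0.2, -0.9, -0.3]), 'moment': array([-0.1, -0. ,  0. ]), 'grasp_force': 0.0, 'grip_width': 0.9989722002658625}
scene 376.1690795855117 [1325.6  -31.3  827. ]
flat_driver 0.81 [205.3 241.4] [ 561.9 -204.9  107.5]
flat_driver 0.72 [172.3 186.1] [ 434.1 -375.1  129.4]
flat_driver 0.67 [184.1 253.5] [ 482.  -176.4  114.9]
hex_driver 0.47 [190.  162.6] [ 539.2 -410.8  154.3]
hex_driver 0.23 [190.5 389.8] [476.5 231.7  64.4]
charger_empty 0.64 [231.4 464.4] [605.1 436.6   6.6]
charger_empty 0.63 [224.8 301.7] [597.3 -41.   56.4]
rack 0.73 [215.7 192.5] [ 495.1 -373.     9.2]
pack 0.75 [207.6 389.3] [569.  210.   82.1]
spray 0.82 [242. 180.] [ 691.9 -343.4  113.2]
spray 0.52 [193.5 389.9] [493.3 228.4  67.3]
spot flat_driver_grip 0.86 [187.8 197.7] [ 527.5 -321.1  147.5]
spot flat_driver_grip 0.76 [180.6
[... 600 characters left out ...]
08.2 329.5] [551.9 -35.6  54. ]
rack 0.71 [261.7 303.4] [390.3  43.5  37.8]
rack 0.7 [219.1 441.2] [ 513.8 -356.6  114. ]
pack 0.98 [204.  248.4] [560.9 206.9  82.1]
spray 0.92 [172.  435.7] [ 647.  -338.   140.2]
spot flat_driver_grip 0.75 [248.6 452.7] [ 428.6 -375.1  148.6]
spot flat_driver_grip 0.66 [217.8 431.1] [ 513.3 -314.4  161.3]
spot flat_driver_grip 0.58 [205.7 391. ] [ 548.8 -206.6  146.1]
spot switch_full_slot 0.64 [263.  303.6] [386.8  42.1  58.7]
spot switch_full_slot 0.63 [234.5 240.6] [471.  230.9  65.4]
spot switch_full_slot 0.37 [194.6 179.3] [599.9 439.6   6.8]
spot switch_empty_dot 0.46 [212.3 329.2] [538.4 -34.4  63.1]
spot rack 0.6 [218.6 432.9] [ 514.1 -329.   127.1]
```

Run:
```python
import cv2,numpy as np
a=cv2.imread("pics/scene.png");b=cv2.imread("pics/top.png")
A=cv2.resize(a[130:290,120:500],(800,337));B=cv2.resize(b[150:300,160:500],None,fx=800/340,fy=1.7,interpolation=cv2.INTER_CUBIC)
cv2.imwrite("pics/both.png",np.vstack([A,B])[:600])
```

```text
(no output)
```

View pics/both.png

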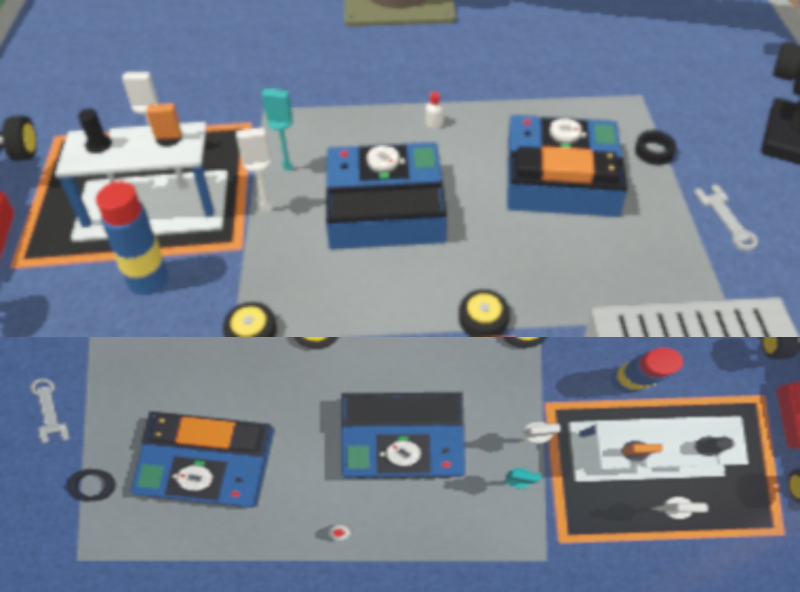

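The candidates for the flat driver are:
- orange, top (216,431) / scene (188,198), standing in the rack next to the black round hex handle
- white, top (253,449) and (207,389)
- turquoise, scene (181,251)

Only the orange one in the rack fits. The charger with the pack is at top (227,245), and its red dot points roughly +y. Next I check the joint-7 range and take a close wrist look over the rack.

Run:
```python
from h import *
np.set_printoptions(precision=2,suppress=True)
pi=np.pi
for y0 in (pi/2,-pi/2):
    for P,yw in (([515,-315,132],0),([515,-315,300],0),([468,231,170],-.1),([468,231,170],-1.0),([468,231,170],-2.0)):
        print(y0,P,yw,inverse_kinematics(P,[pi,0,y0+yw]))
reach([490,-315,330],[pi,0,pi/2])
st=state(); p=snapshot("wrist"); cv2.imwrite("pics/wr.png",p["color"]); print(st["time_s"],st["position"],st["ee_rot"])
print(p["T_tool_cam"],p["fx"],p["cx"],p["cy"])
for l in ("flat_driver_grip","hex_driver","rack"):
    for d in find_in(p,l)[:2]+spot_point(p,l)[:2]:
        print(l,round(d["p"],2),np.array(d["position"]),px(p,d["position"],None,st))
np.savez("wr.npz",z=p["range_z"],M=c2w(p,st),k=[p["fx"],p["fy"],p["cx"],p["cy"]])
```

```text
1.5707963267948966 [515, -315, 132] 0 [ 0.57  0.79 -0.18  1.72  0.21  0.65  0.28]
1.5707963267948966 [515, -315, 300] 0 [ 0.34  0.59  0.23  1.56 -0.15  1.01  0.61]
1.5707963267948966 [468, 231, 170] -0.1 [-0.56  0.65  0.02  1.94 -0.03  0.55 -0.62]
1.5707963267948966 [468, 231, 170] -1.0 [-0.72  0.67  0.29  1.95 -0.33  0.57 -1.21]
1.5707963267948966 [468, 231, 170] -2.0 [-0.87  0.72  0.55  1.96 -0.62  0.64 -1.92]
-1.5707963267948966 [515, -315, 132] 0 [ 0.04  0.97  0.87  1.75 -0.94  0.9  -1.81]
-1.5707963267948966 [515, -315, 300] 0 [-0.09  0.92  1.3   1.58 -0.91  1.35 -1.81]
-1.5707963267948966 [468, 231, 170] -0.1 [-0.11  0.73 -0.73  1.92  0.71  0.76  1.79]
-1.5707963267948966 [468, 231, 170] -1.0 [-0.25  0.68 -0.48  1.93  0.5   0.65  1.1 ]
-1.5707963267948966 [468, 231, 170] -2.0 [-0.4   0.65 -0.23  1.94  0.26  0.58  0.34]
4.5083 [ 490.61 -314.04  329.82] [ 3.14 -0.    1.57]
[[   0.     -0.95   -0.32   81.27]
 [   1.      0.     -0.      1.08]
 [   0.     -0.32    0.95 -142.71]
 [   0.      0.      0.      1.  ]] 296.4351424157118 321.4209916993088 200.93045383189644
flat_driver_grip 0.84 [ 83.6 446.8] [ 667.04 -208.36   26.63]
flat_driver_grip 0.69 [180.6 345.3] [ 516.89 -311.85  168.47]
flat_driver_grip 0.98 [ 26.2 410.2] [ 608.04 -138.36   29.97]
flat_driver_grip 0.93 [219.4 316.8] [ 485.92 -373.52  125.45]
hex_driver 0.78 [251.3 350.7] [ 526.85 -402.5   155.21]
rack 0.8 [185.5 360.1] [ 540.11 -332.2   114.31]
rack 0.74 [185.3 345.9] [ 517.56 -316.66  169.67]
```

View pics/wr.png

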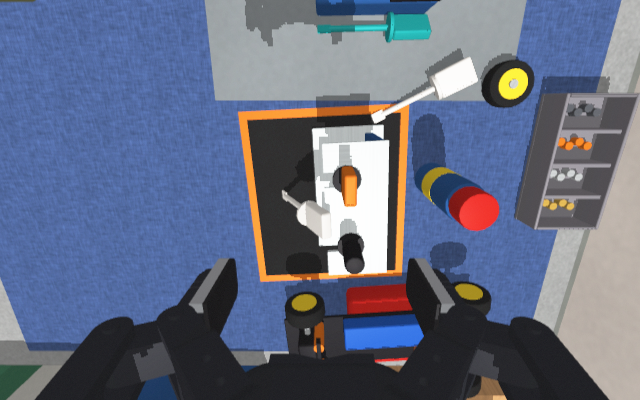

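The wrist view shows the orange paddle at (185,348) in the rack and the black hex handle at (252,351). A white look-alike leans at (215,315). I'll measure the paddle's top face from depth and colour, then grasp.

```bash
cat >> h.py <<'E'
def cloud(p,st=None):
    r,c=np.mgrid[0:400,0:640]; z=p["range_z"]; M=c2w(p,st)
    P=np.stack([(c-p["cx"])/p["fx"]*z,(r-p["cy"])/p["fy"]*z,z],-1); return P@M[:3,:3].T+M[:3,3]
def rect(XY):
    (cx,cy),(w,h),a=cv2.minAreaRect(np.float32(XY)); b=cv2.boxPoints(((cx,cy),(w,h),a)); e=b[1]-b[0]; f=b[2]-b[1]
    L=e if np.hypot(*e)>np.hypot(*f) else f
    return np.array([cx,cy]),np.arctan2(L[1],L[0])%np.pi,sorted((w,h))
E
python3 - <<'E'
from h import *
from scipy.spatial.transform import Rotation as R
np.set_printoptions(precision=2,suppress=True)
st=state(); p=snapshot("wrist"); C=cloud(p,st); hsv=cv2.cvtColor(p["color"],cv2.COLOR_BGR2HSV)
o=(hsv[...,0]>5)&(hsv[...,0]<22)&(hsv[...,1]>150)
near=np.hypot(C[...,0]-515,C[...,1]+315)<45
m=o&near&(C[...,2]>164)&(C[...,2]<178); print(m.sum(),C[m].mean(0),rect(C[m][:,:2]))
m2=o&near&(C[...,2]>122); print(m2.sum(),C[m2].mean(0),rect(C[m2][:,:2]))
pl=(np.abs(C[...,2]-114)<4)&(np.hypot(C[...,0]-530,C[...,1]+358)<160); print("plate",pl.sum(),rect(C[pl][:,:2]))
cv2.imwrite("pics/rk.png",cv2.resize(p["color"][110:290,230:430],(800,600),interpolation=cv2.INTER_NEAREST)[:600])
E
```

```text
409 [ 522.01 -321.36  169.28] (array([ 522.36, -322.53]), np.float32(1.597128), [13.740315437316895, 35.612186431884766])
563 [ 521.06 -318.69  163.58] (array([ 510.73, -322.79]), np.float32(0.03273226), [35.83116912841797, 37.07643508911133])
plate 6375 (array([ 551.7 , -374.45]), np.float32(1.1316873), [186.6535186767578, 195.38812255859375])
```

View pics/rk.png

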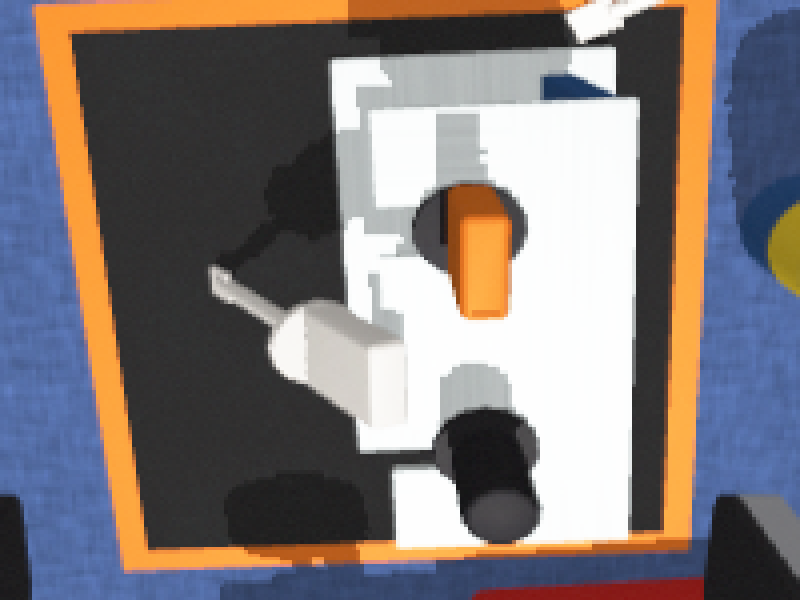

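The crop confirms the orange paddle, with its collar on the plate, at crop (485,250); hex is at (500,490). The top centre is at (522.4, -322.5) mm and the wide direction is 1.597 rad.

Run:
```python
from h import *
np.set_printoptions(precision=2,suppress=True)
pi=np.pi; o=[pi,0,1.597]; X,Y=522.4,-322.5
reach([X,Y,230],o); movel([X,Y,128],feed=120)
gripper_close(); s=state(); print(s["time_s"],s["position"],s["force"],s["grip_width"],s["grasp_force"])
movel([X,Y,238],feed=120); s=state(); print(s["time_s"],s["position"],s["force"],s["moment"],s["grip_width"],s["grasp_force"])
movel([X-20,Y,290],feed=200)
o2=[pi,0,1.597-.15]
reach([468,150,300],o2)   # look at charger from the side
st=state(); p=snapshot("wrist"); cv2.imwrite("pics/ch.png",p["color"]); print(st["time_s"],st["position"])
C=cloud(p,st); hsv=cv2.cvtColor(p["color"],cv2.COLOR_BGR2HSV)
for l in ("switch_full_slot","charger_full","flat_driver"):
    for d in spot_point(p,l)[:2]: print(l,round(d["p"],2),np.array(d["position"]),px(p,d["position"],67,st))
```

```text
7.0583 [ 522.46 -322.55  128.13] [ 0.85 -0.15  0.88] 0.1553065040686954 58.76344978809357
8.125 [ 521.9  -322.05  237.17] [ 0.31  0.09 -0.94] [0.02 0.01 0.02] 0.15373682125961663 58.62034857273102
10.2833 [468.54 148.81 299.98]
switch_full_slot 0.65 [102.6 318.7] [476.5  228.53  67.  ]
charger_full 0.96 [101.8 343.1] [505.71 225.76  67.  ]
flat_driver 0.69 [201.1 320.8] [463.25 104.21  67.  ]
```

View pics/ch.png

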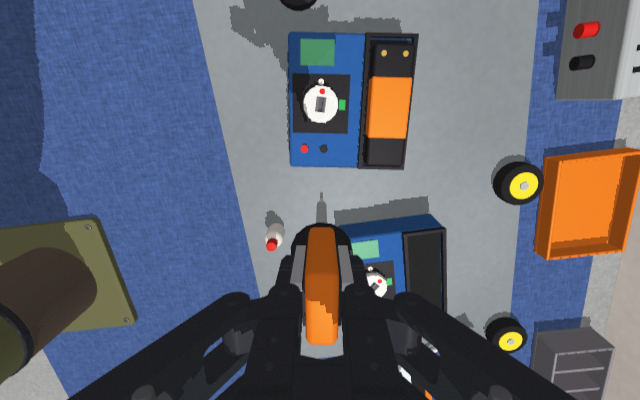

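The wrist view shows the charger with the pack, its white rotor at (103,321), the red dot above and the green mark to the right. The blade tip is at (195,321). I'll go lower with the camera right over the switch and measure the rotor, slot and tip together.

```bash
cat > look.py <<'E'
from h import *
np.set_printoptions(precision=2,suppress=True)
def look(name,S=np.array([472.,230.])):
    st=state(); p=snapshot("wrist"); f=p["color"].astype(int)
    C=[proj(p,[*S,67],st)]; r0,c0=map(int,C[0]); w=45
    y0=max(r0-w,0); sub=p["color"][y0:r0+w,c0-w:c0+w]; k=6
    big=cv2.resize(sub,None,fx=k,fy=k,interpolation=cv2.INTER_CUBIC); hsv=cv2.cvtColor(big,cv2.COLOR_BGR2HSV)
    white=((hsv[...,1]<60)&(hsv[...,2]>190)).astype(np.uint8)
    n,lab,s,cen=cv2.connectedComponentsWithStats(white); i=1+np.argmax(s[1:,4])
    cn=np.vstack(cv2.findContours((lab==i).astype(np.uint8),0,2)[0])
    hull=cv2.convexHull(cn); e=cv2.fitEllipse(hull)
    hm=np.zeros_like(white); cv2.fillPoly(hm,[hull],1)
    dark=((hm>0)&(hsv[...,2]<170)&(hsv[...,1]<90)).astype(np.uint8); dark=cv2.morphologyEx(dark,cv2.MORPH_OPEN,np.ones((5,5)))
    n,lab,s,cen=cv2.connectedComponentsWithStats(dark)
    d=np.hypot(cen[1:,0]-e[0][0],cen[1:,1]-e[0][1]); d[s[1:,4]<150]=999; j=1+np.argmin(d)
    red=(hm>0)&((hsv[...,0]<8)|(hsv[...,0]>172))&(hsv[...,1]>130)
    W=lambda x,y,z=67: px(p,[y0+(y+.5)/k-.5,c0-w+(x+.5)/k-.5],z,st)[:2]
    yy,xx=np.where(lab==j); sl=np.array([W(x,y) for x,y in zip(xx[::5],yy[::5])]); ry,rx=np.where(red)
    cc=W(*e[0]); rd=W(rx.mean(),ry.mean()); D=rd-cc
    print("t",st["time_s"],"tcp",st["position"],st["ee_rot"],"axes px",np.array(e[1])/k)
    print("rotor",cc,"slot mean",sl.mean(0),"rect",rect(sl),"dot",rd,np.hypot(*D),"dot dir",np.arctan2(D[1],D[0]))
    T=st["position"].copy(); T[2]-=108; print("tip exp px",np.array(proj(p,T,st)))
    a,b=map(int,proj(p,T,st)); crop=p["color"][max(a-40,0):a+40,b-60:b+60]
    g=cv2.resize(big,(400,400)); g2=cv2.resize(crop,(600,400),interpolation=cv2.INTER_CUBIC)[:,100:500]
    cv2.imwrite(name,np.hstack([g,g2])); return cc
E
python3 - <<'E'
from look import *
look("pics/c0.png")
movel([468,150,225],feed=150)
look("pics/c1.png")
E
```

```text
t 10.4833 tcp [468.37 149.16 300.  ] [3.14 0.   1.45] axes px [34.03 37.93]
rotor [478.3  226.99] slot mean [478.09 226.72] rect (array([478.1 , 226.72]), np.float32(1.3170956), [11.325349807739258, 17.31172752380371]) dot [481.84 241.14] 14.585197788491055 dot dir 1.3259068952746007
tip exp px [198.11 320.17]
t 11.1833 tcp [468.56 149.96 225.46] [ 3.14 -0.    1.45] axes px [20.48 43.67]
rotor [486.26 220.3 ] slot mean [480.7  222.05] rect (array([481.77, 222.62]), np.float32(0.9650712), [5.05296516418457, 13.401824951171875]) dot [nan nan] nan dot dir nan
tip exp px [198.17 320.09]look.py:19: RuntimeWarning: Mean of empty slice.
  cc=W(*e[0]); rd=W(rx.mean(),ry.mean()); D=rd-cc
  ret = ret.dtype.type(ret / rcount)
```

View pics/c1.png

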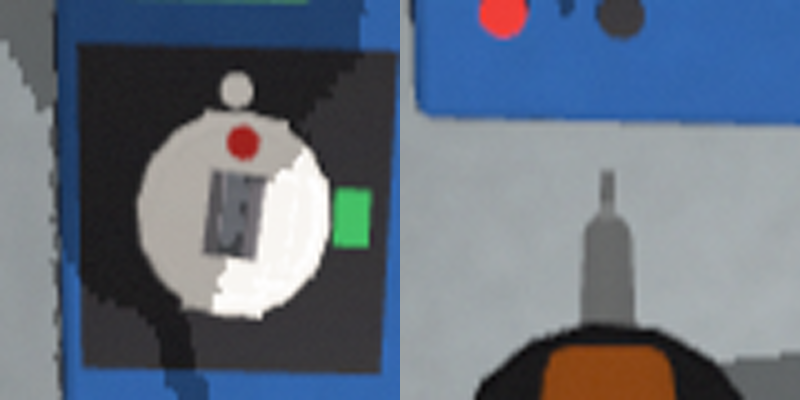

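The crop shows the rotor partly in shadow, with the red dot at the top and the green mark to the right. The blade's far edge is at crop (607,171). I'll remeasure with a shadow-proof mask and compute the blade's offset from the tool axis.

```bash
sed -i 's/hsv\[...,1\]<60)&(hsv\[...,2\]>190/hsv[...,1]<60)\&(hsv[...,2]>135/; s/hsv\[...,2\]<170)&(hsv/hsv[...,2]<135)\&(hsv/' look.py
python3 - <<'E'
from look import *
look("pics/c2.png",np.array([478.,227.]))
st=state(); p=snapshot("wrist"); T=wristT(st)
for dx in (-7,0,7): print(dx,np.array(proj(p,(T@[dx,0,108,1])[:3],st)))
M=np.linalg.inv(T)
# blade far edge pixel -> tool frame at tip height
a,b=map(int,proj(p,(T@[0,0,108,1])[:3],st))
rc=[a-40+(171+.5)/5-.5, b-60+(307+.5)/5-.5]; q=px(p,rc,(T@[0,0,108,1])[2],st); print(rc,"far edge in tool",(M@np.r_[q,1])[:3])
# profile of blade columns at rows near tip
g=cv2.cvtColor(p["color"],cv2.COLOR_BGR2GRAY)
print(g[int(rc[0])-3:int(rc[0])+12, int(rc[1])-5:int(rc[1])+7])
E
```

```text
t 11.2333 tcp [468.83 150.05 225.84] [ 3.14 -0.    1.45] axes px [43.17 47.03]
rotor [478.47 226.96] slot mean [477.86 226.87] rect (array([477.95, 226.68]), np.float32(1.3081743), [11.494270324707031, 18.04909896850586]) dot [481.94 241.14] 14.601897162969308 dot dir 1.3307083679375815
tip exp px [198.23 319.98]
-7 [205.56 320.21]
0 [198.14 320.2 ]
7 [190.59 320.19]
[191.8, 321.0] far edge in tool [  5.88   0.72 108.01]
[[164 163 165 164 165 165 164 166 165 165 165 164]
 [165 165 165 164 165 165 165 166 165 164 164 163]
 [165 165 166 164 164 165 165 165 164 164 164 164]
 [164 165 164 163 157 155 157 164 162 162 163 164]
 [165 163 165 162 133 125 131 163 161 163 162 163]
 [164 165 166 162 118 103 108 163 163 163 163 164]
 [166 165 166 161 117 103 109 164 163 162 164 164]
 [166 166 166 163 110 104 109 164 164 164 163 163]
 [165 165 165 161 102 102 110 165 164 164 165 164]
 [164 165 165 161 103 104 110 164 164 166 165 165]
 [165 165 164 161 116 115 120 166 165 165 165 166]
 [165 165 166 163 124 125 130 167 167 167 166 169]
 [166 166 163 146 125 122 127 158 167 167 168 167]
 [167 164 147 118 118 118 120 127 145 167 167 167]
 [165 147 117 104 110 110 110 104 115 151 167 167]]
```

Run:
```python
from look import *
pi=np.pi; X,Y=477.8,228.1
reach([X,Y,225],[pi,0,1.32]); movel([X,Y,184],feed=80)
st=state(); p=snapshot("wrist"); T=wristT(st); print(st["time_s"],st["position"],st["ee_rot"])
print("tip px",proj(p,(T@[-1.1,.7,108,1])[:3],st),"slot px",proj(p,[478.2,226.9,67],st))
a,b=map(int,proj(p,[478.2,226.9,67],st)); cv2.imwrite("pics/hov.png",cv2.resize(p["color"][a-40:a+40,b-50:b+50],(750,600),interpolation=cv2.INTER_CUBIC))
f0=state()["force"]
for z in (178,175,172,170,168.5):
    movel([X,Y,z],feed=20); s=state(); f=s["force"]-f0; print(z,s["position"],f,s["time_s"])
    if abs(f[2])>8 or np.hypot(*f[:2])>8: print("contact"); break
```

```text
12.4 [478.14 227.67 184.21] [ 3.14 -0.    1.32]
tip px [np.float64(199.4610020375188), np.float64(320.94406126801135)] slot px [np.float64(195.951140196681), np.float64(320.42771139874515)]
178 [477.74 228.11 177.93] [-0.21 -0.29  0.92] 12.9
175 [477.68 228.09 174.86] [-0.43 -0.12  1.38] 13.2
172 [477.71 228.06 171.85] [ 0.57 -0.   -0.24] 13.5
170 [477.7  228.07 169.89] [-0.14 -0.89  1.23] 13.75
168.5 [477.75 228.12 168.42] [-0.01 -0.86  0.76] 14.0
```

View pics/hov.png

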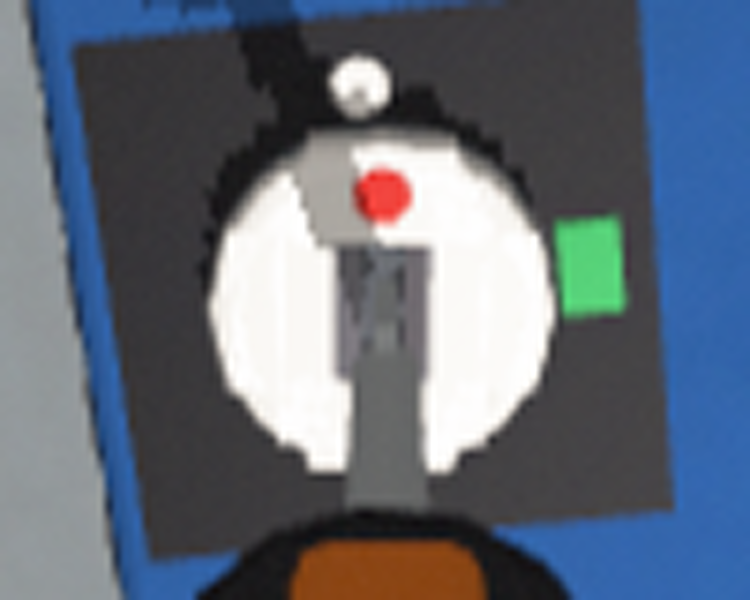

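The blade reached about 60.4 mm height inside the slot without any force. I'll turn clockwise in steps and watch the moment.

Run:
```python
from look import *
pi=np.pi
A=lambda y:np.array([[np.cos(y),np.sin(y)],[np.sin(y),-np.cos(y)]])
o=np.array([-.6,.35]); S=np.array([477.8,228.1])+A(1.32)@o
s0=state(); yaw=1.32
while yaw>-.8:
    yaw-=.12; t=S-A(yaw)@o
    reach([*t,168.5],[pi,0,yaw]); s=state(); m=s["moment"]-s0["moment"]; f=s["force"]-s0["force"]
    print(round(yaw,2),s["position"],s["ee_rot"][2],f,"mz",m[2],s["time_s"])
    if np.hypot(*f[:2])>15 or abs(f[2])>15 or (abs(m[2])>.35 and yaw<-.3): break
pause(.3); s=state(); print(s["position"],s["force"],s["moment"]-s0["moment"],s["grip_width"],s["ee_rot"])
```

```text
1.2 [477.9  228.13 168.48] 1.2028016336168985 [-0.2   0.64 -0.42] mz -0.04770572864598779 14.25
1.08 [477.92 228.16 168.47] 1.084700937781989 [-0.59  0.26 -0.17] mz -0.07073223959629793 14.5
0.96 [478.03 228.12 168.53] 0.9652733334773287 [0.61 0.12 0.52] mz -0.03635886886336609 14.75
0.84 [478.08 228.05 168.51] 0.8454846525939266 [0.48 0.47 1.03] mz -0.0047857200617998225 15.0
0.72 [478.21 227.98 168.49] 0.7258428733926681 [0.31 0.97 0.24] mz 0.03695663694950218 15.25
0.6 [478.32 227.92 168.49] 0.6059884570628424 [ 0.85 -0.64  0.28] mz 0.037846504343297414 15.5
0.48 [478.39 227.84 168.49] 0.4860662295622371 [ 0.24 -0.45  0.1 ] mz -0.0005688254871858874 15.75
0.36 [478.43 227.78 168.49] 0.36604573504275884 [-0.04  0.01  1.41] mz 0.0001626630463276435 16.0
0.24 [478.45 227.69 168.48] 0.24609038541267703 [ 0.17 -1.37  1.61] mz 0.022243742025145792 16.25
0.12 [478.52 227.58 168.47] 0.12600640437749755 [ 0.28 -2.19  0.42] mz 0.07038835816164135 16.5
0.0 [478.5  227.53 168.47] 0.0060935545695435245 [ 0.11 -1.77  0.41] mz 0.016927863380409698 16.75
-0.12 [478.54 227.4  168.46] -0.1139305523168832 [-0.18 -2.35  1.09] mz -0.006106771056226014 17.0
-0.24 [478.49 227.34 168.44] -0.23393640256922987 [ 0.04 -1.1   1.23] mz 0.04105404224943198 17.25
-0.36 [478.52 227.26 168.46] -0.35393872065795184 [ 0.15 -3.07  0.9 ] mz 0.02528935062331411 17.5
-0.48 [478.48 227.18 168.43] -0.4739337731490565 [-0.8  -2.64  0.92] mz 0.01914252632754261 17.75
-0.6 [478.33 227.13 168.44] -0.5935589024423802 [-1.77 -3.08  2.32] mz 0.17494532065180554 18.0
-0.72 [478.36 227.12 168.43] -0.7131981968877847 [-0.77 -3.78  1.78] mz 0.41962179729753923 18.25
[478.43 227.13 168.47] [-3.03 -3.88  1.56] [-1.36  0.73  0.4 ] 0.1547097081960286 [ 3.14  0.   -0.72]
```

The moment rises from -0.6 rad on and reaches 0.42 N m, which is the hard stop. A look before backing out:

Run:
```python
from look import *
pi=np.pi
p=snapshot("wrist"); st=state(); T=st["position"]
a,b=map(int,proj(p,[478.2,227,67],st)); c1=cv2.resize(p["color"][a-40:a+40,b-40:b+40],(400,400),interpolation=cv2.INTER_CUBIC)
# relax to the middle of the slot play, then straight up
reach([478.4,227.3,168.5],[pi,0,-.49]); s=state(); print("relaxed",s["force"],s["moment"])
movel([478.4,227.3,225],feed=60); st=state(); p=snapshot("wrist"); print(st["time_s"],st["position"],st["force"],st["grip_width"])
M=np.linalg.inv(wristT(st)); 
a,b=map(int,proj(p,[478.2,227,67],st)); y0=max(a-50,0)
cv2.imwrite("pics/turn.png",np.hstack([c1,cv2.resize(p["color"][y0:y0+100,b-50:b+50],(400,400),interpolation=cv2.INTER_CUBIC)]))
```

```text
relaxed [-0.59 -2.87 -1.25] [-1.27  0.15  0.03]
19.9833 [478.08 227.33 224.65] [-0.62 -0.98 -1.21] 0.15335985964879484
```

View pics/turn.png

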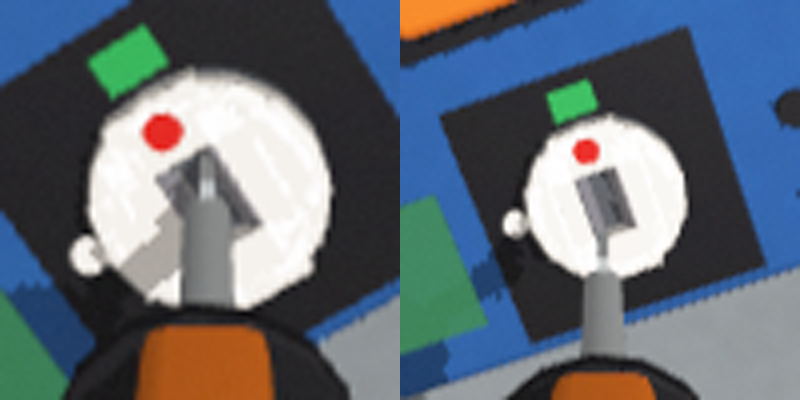

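The red dot now points at the green mark and the blade is clear. I'll hang the driver back.

Run:
```python
from look import *
pi=np.pi; X,Y=522.4,-322.5; o=[pi,0,1.597]
movel([478.4,227.3,300],feed=200)
reach([X-20,Y,300],o); movel([X,Y,245],feed=150); movel([X,Y,225],feed=60)
f0=state()["force"]
for z in range(215,128,-8):
    movel([X,Y,max(z,128.5)],feed=50); s=state(); f=s["force"]-f0
    if np.linalg.norm(f)>10: print("contact",z,f); break
movel([X,Y,128.5],feed=20) if np.linalg.norm(f)<=10 else None
s=state(); print(s["time_s"],s["position"],s["force"]-f0,s["ee_rot"])
```

```text
27.7083 [ 522.31 -322.47  128.37] [-0.59  0.1   1.1 ] [-3.14 -0.    1.6 ]
```

Run:
```python
from look import *
pi=np.pi; X,Y=522.4,-322.5
open_jaws(); movel([X,Y,230],feed=100); reach([490,-315,330],[pi,0,pi/2]); pause(.3)
st=state(); p=snapshot("wrist"); C=cloud(p,st); hsv=cv2.cvtColor(p["color"],cv2.COLOR_BGR2HSV)
m=(hsv[...,0]>5)&(hsv[...,0]<22)&(hsv[...,1]>150)&(np.hypot(C[...,0]-515,C[...,1]+315)<45)&(C[...,2]>164)&(C[...,2]<178)
print(st["time_s"],m.sum(),C[m].mean(0),rect(C[m][:,:2]))
cv2.imwrite("pics/end.png",p["color"])
```

```text
30.3667 415 [ 522.94 -321.23  169.49] (array([ 523.01, -322.12]), np.float32(1.6067481), [12.939438819885254, 34.718605041503906])
```

View pics/end.png

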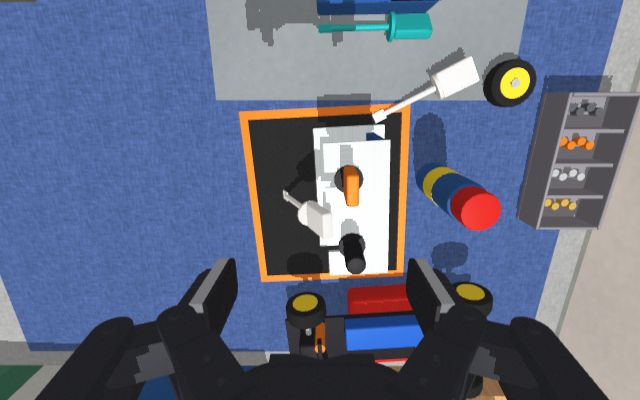

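The driver hangs upright at (187,350), within 1 mm of where it started, and the rest of this view looks unchanged. Handing in.

```bash
python3 -c "
from rig import *
print(close_job())"
```

```text
the job is handed in; nothing more can be done
None
```

I turned the pack charger's switch clockwise to its stop (red dot at the green mark), hung the orange screwdriver back upright within about 1 mm of its start, and handed the job in at about 30 s; no verdict was returned.

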